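Park the sample tin behind the one-way catch

TASK

A sample tin is lying on its side at the low front end of the sloped storage lane. With a fingertip push it gently up the lane, over the one-way catch and on until it bears against the back stop, then draw the finger away so that the tin settles on the raised catch and does not roll back down. Push the tin only, never lift it, and leave the other things on the bench where they stand.

Things in the scene. Friction and masses are not known exactly. Their poses are not given: they have to be found in the camera images.
- lane: Fixed sheet-steel channel, 246 mm long and 80 mm wide inside, tilted 10 degrees. Origin: mid-width on the floor surface at the inner face of the low front lip, about 62 mm above the table. x runs up the slope along the floor, y across to the left looking uphill, z square to the floor. Side guides are 28 mm high, 3 mm thick. Nothing stands over the lane or within 80 mm in front of the lip.
- lip (a point): The lane's origin again: middle of the front lip, at floor level. The lip is two tabs 16 mm high, 3 mm thick, at lane y 24 to 40 mm on either side; the 48 mm between them is an open thumb notch through which a finger reaches the tin from in front.
- tin: Metal sample tin lying across the lane, 70 mm diameter over its end seams, 76 mm long, 0.2 to 0.4 kg. Origin: on its axis, half-way along; y is its axis, as lane y (x and z turn as it rolls). At the start its centre is at lane x 29, z 35 mm, against the lip. It rolls or slides up smoothly with a push of 1 to 3 N at axis height at mid-lane, and rolls down if let go below the catch.
- catch (a joint): One-way catch in the lane floor: two sprung pawls 12 mm wide at lane y -24 and +24 mm, hinged under the floor at lane x 157 mm, tips at lane x 174 mm, 14 mm above the floor when up. 0 = up, blocking the way down; about 0.6 rad = pressed flush by the passing tin, which takes about 1 N. It springs up by itself once the tin is past.
- backstop: Upright plate across the uphill end of the lane, 49 mm high, 3 mm thick. Origin: mid-width on the floor, at its downhill face; axes as the lane's; lane x = 246 mm. With the tin against it the tin's centre is at lane x 211 mm; let go there, the tin rolls back about 9 mm and rests on the catch at about 202 mm.
- spare_tin: Bystander: a like tin, standing upright beside the lane, 70 mm wide, 76 mm tall. Origin: centre of its underside.
- spray_can: Bystander: spray can standing behind the lane's uphill end, 66 mm wide, 150 mm tall. Origin: centre of its underside.
- tape_roll: Bystander: roll of tape lying flat beside the lane, 96 mm wide, 25 mm high. Origin: centre of its underside.
- wrench: Bystander: wrench, 150 mm long, lying on the bench to the robot's left. Origin: under its middle.
- paint_tin: Bystander: larger paint tin standing to the left, 95 mm wide, 116 mm tall. Origin: centre of its underside.
- mixing_cup: Bystander: clear mixing cup standing to the right, 104 mm wide, 105 mm tall. Origin: centre of its underside.
- wash_bottle: Bystander: white wash bottle with a bent spout, to the right, 70 mm wide, 230 mm tall. Origin: centre of its underside.
There are look-alikes about, which are no part of the job. Leave any green or purple look-alike of the tin alone.

How it is judged (in metres and radians):
On the way:
1. a finger pushes the tin up to the back stop (to within about 4 mm) (contact force between tin and the fingers above 0.1 N and x of tin in the frame of lane above 0.2075 m), for 0.02 s.
At the end, for the whole second after the job is handed in: The tin lies at rest on the lane floor between the raised catch and the back stop (its centre 195 to 217 mm up the lane, square across it within 7 degrees), the catch has sprung up (within 0.15 rad), and the robot touches nothing (x of tin in the frame of lane between 0.195 and 0.217 m and z of tin in the frame of lane between 0.03 and 0.042 m and angle between the y axis of tin and the y axis of lane, either way round below 0.12 rad and value of joint catch below 0.15 rad and linear speed of tin below 0.02 m/s).
It fails at once if the tin is lifted off the lane (more than 20 mm above its rolling height) (z of tin in the frame of lane above 0.055 m).
It fails at once if another thing on the bench is pushed more than 30 mm from its place (distance of any of spare_tin, spray_can, tape_roll, wrench, paint_tin, mixing_cup, wash_bottle from where it was at the start of the episode above 0.03 m).
It fails at once if a standing thing is tipped over (angle between any of spare_tin, spray_can, paint_tin, mixing_cup, wash_bottle's own z axis and vertical above 0.5 rad).
It fails at once if the tin is rammed or squeezed by the fingers with more than 40 N (contact force between tin and the fingers above 40 N).
It also fails if it takes over 42 s, if anything falls off the work surface, if the arm or the gripper's body presses on something with over 40 N, if the wrist force passes 120 N, or if a joint passes its speed limit or range.

ROBOT

A 6-joint arm with a two-finger parallel gripper is mounted at the origin on the work surface. World frame = base frame: x ahead of the robot, y to its left, z up, the work surface at z = 0. Lengths are in mm, angles in degrees, forces in N, time in s.
With the tool pointing down it reaches from about 325 to 850 mm from the base axis. Payload 4.4 kg.
Tool frame: the origin (TCP) lies at the very end of the fingers, on their centre line; the grasp point (between the pads) lies 19 mm behind it; z points along the fingers, y is the direction in which the jaws open and shut (so a half turn about z gives the same grasp; the last joint's range is limited). The gripper opens to 94 mm and grips with 3 to 60 N. Pads are 16 mm wide; open, the fingers measure 119 mm over their backs; the gripper's body (75 mm by 177 mm) begins 78 mm behind the grasp point.
Start: joints at [-82.936, 11.837, 88.321, -0, 79.842, -8.623], TCP at [155.463, -553.587, 205.447] pointing down, gripper open.
Joint ranges: [-156.59, 156.59], [-49.26, 127.26], [12.9, 141.05], [-63.56, 243.56], [4.71, 150.69], [-161.64, 161.64]. Speed limits (degrees/s): [159.86, 159.86, 180, 180, 180, 180].

INTERFACE

Orientations are given as a 3x3 rotation matrix whose columns are the frame's x, y, z axes.
In Python, from rig import manip gives the robot as it stands.
- The arm moves only by the tool jog_arm, never from a script. Its argument "deltas" is a list that holds one entry, the list of rows, each a list of 7 numbers: the shift along the tool's x, y, z in m, then the turn, a rotation vector about the tool's x, y, z in degrees, then the gripper's target within -1 to 1 (fully open at 1, half-way at 0, shut at -1). A call has 1 to 8 rows; each row shifts and turns the commanded pose from where the row before left it, along the tool's axes as they then stand; what a row does not reach is not made up. A row lasts 1/8 s, in which the tool goes at most 62.5 mm and 10.7 degrees, less where a joint would pass 70% of its speed; a pose out of reach is approached as far as the arm can. A call is refused whole if a number of a shift passes 0.0625 or a number of a turn 10.7, either way. A call with a gripper value outside its range is refused whole. The fingers move at their own pace and stop on an object; "force" is the grip in N (left out, the last holds). Time passes only in rows, so rows that do not move let the fingers close. It gives the time, the measured TCP pose, the force and the opening at its end, in the units of the state.
- manip.read_state(): the state, without advancing time (a new reading comes with each control period).
- manip.read_camera(name): name is "side" or "top" or "wrist"; returns the picture (420x560x3 uint8, blue, green, red); there is no depth.
- manip.camera_params(name): a dict with "camera_matrix" (3x3 intrinsics, pixels), "T" (4x4, takes a point from camera to world coordinates). Camera axes: x right, y down, z forward; pixel columns grow to the right and rows downward; lengths in mm; the calibration is good to about 2 mm. A picture is of the moment at which its call begins: read the wrist's pose just before it. camera_params takes no time and is no camera call; for the wrist camera it gives the pose at the moment of the call.
- manip.close_job(): hands the job in, once; it reports no verdict.
Trained networks look in the newest picture that a camera, given by its name, has taken for a name from the list of things; names that differ only in an ending like _2 or _b are one class to them, and where a whole thing is asked for, a point or a joint stands for the part that bears it (a point fixed in the world has none). Each returns a list of dicts, best first, with "score" (0 to 1); they miss things now and then, are a little off and sometimes report something else, mostly with a low value. They report only what shows in the picture. A call takes as long as a camera call. They do not tell look-alikes from the thing itself.
- manip.search_frame(camera, label): "uv" ([column, row] in pixels, amid what is visible of it).
- manip.masks_of(camera, label): "pixels" (420x560 bool, what is visible of it) and "uv" ([column, row] in pixels, amid what is visible of it).
The state is a dict: "clock": time; "qpos": joint angles; "dq": joint speeds; "tau": joint torques, N m; "tcp_pos": TCP position; "tool_rot": TCP orientation; "contact_force": force on the tool from outside, world axes, zero at the start; "ft_torque": the same for the moment, N m; "opening": finger opening in mm.
Only numpy, scipy, OpenCV 4.12 (cv2) and the standard library are available. Lean on these libraries where they do the work, as an engineer would, in place of code of your own. Each camera call takes 0.05 s, during which the arm holds its last target. There are 200 camera calls.

## Working session

There is one attempt and no reset: what is moved stays moved. The work goes in short steps, Python scripts to look and compute and a tool call to move; the robot and the scene stay as the last step left them, time stands still between calls to the robot, and variables do not carry over. Pictures are saved under pics/ and viewed, about 8 in all and at most 12, crops included, and the job is handed in when it is done.

Besides the shell and the picture viewer there is one more tool, called after ">>>" as name([rows], argument=value, ...), one row to a line, values as JSON. jog_arm: Moves the arm, as the interface text tells. Its arguments: {"type":"object","properties":{"deltas":{"type":"array"},"force":{"type":"number"}},"required":["deltas"]}

```bash
mkdir -p pics; ls; python3 - <<'E'
from rig import manip
import cv2,numpy as np
print(manip.read_state())
for c in ("side","top"):
    im=manip.read_camera(c); cv2.imwrite(f"pics/{c}0.png",im)
    p=manip.camera_params(c); print(c,np.round(p["camera_matrix"],1).tolist(),np.round(p["T"],3).tolist())
    for l in ("tin","lane","backstop","catch","spare_tin"):
        print(l,[(np.round(d["uv"]).tolist(),round(d["score"],2)) for d in manip.search_frame(c,l)][:4])
E
```

```text
pics
{'clock': 0.0, 'qpos': array([-8.29367262e+01,  1.18824041e+01,  8.84020340e+01, -1.25355753e-04,
        7.98421900e+01, -8.62266272e+00]), 'dq': array([ 0.05500622,  0.06099623, -0.07185886, -0.08299999,  0.01373262,
        0.03262546]), 'tau': array([ 6.05908735e-04, -3.70874226e+01, -2.81416065e+01,  6.95198332e-02,
        3.62425356e-02, -1.84780788e-04]), 'tcp_pos': array([ 155.35299893, -552.79590596,  204.33199167]), 'tool_rot': array([[ 9.62758077e-01,  2.70364216e-01, -2.73900026e-04],
       [ 2.70364154e-01, -9.62755636e-01,  2.19303859e-03],
       [ 3.29220367e-04, -2.18541837e-03, -9.99997558e-01]]), 'contact_force': array([0.40447695, 0.7885813 , 0.25461514]), 'ft_torque': array([-0.03432428,  0.00342577,  0.0352305 ]), 'opening': 93.93978574352678}
side [[404.0, 0.0, 283.7], [0.0, 404.0, 206.1], [0.0, 0.0, 1.0]] [[-0.84, -0.389, 0.378, 120.188], [-0.543, 0.598, -0.59, 687.87], [0.003, -0.701, -0.714, 894.282], [0.0, 0.0, 0.0, 1.0]]
tin [([280.0, 298.0], 0.96), ([222.0, 288.0], 0.78), ([331.0, 263.0], 0.74), ([167.0, 241.0], 0.64)]
lane [([297.0, 204.0], 0.58)]
backstop [([317.0, 180.0], 0.66)]
catch []
spare_tin [([274.0, 185.0], 0.93)]
top [[392.9, 0.0, 273.0], [0.0, 392.9, 204.3], [0.0, 0.0, 1.0]] [[-0.078, -0.976, 0.205, 364.921], [-0.997, 0.078, -0.012, -1.948], [-0.005, -0.206, -0.979, 1146.148], [0.0, 0.0, 0.0, 1.0]]
tin [([177.0, 157.0], 0.98), ([246.0, 288.0], 0.84), ([163.0, 230.0], 0.74), ([219.0, 217.0], 0.72)]
lane [([266.0, 226.0], 0.6), ([429.0, 194.0], 0.16)]
backstop [([302.0, 235.0], 0.46)]
catch []
spare_tin [([290.0, 190.0], 0.81)]
```

View pics/side0.png

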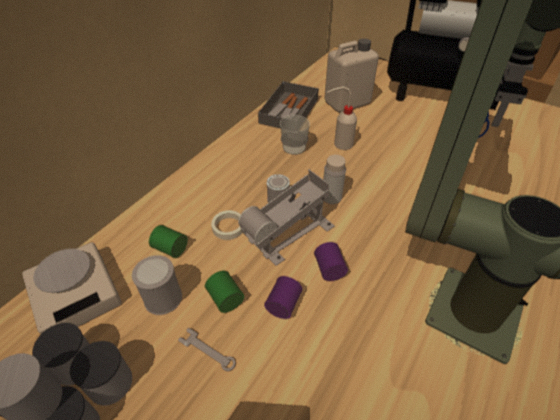

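View pics/top0.png

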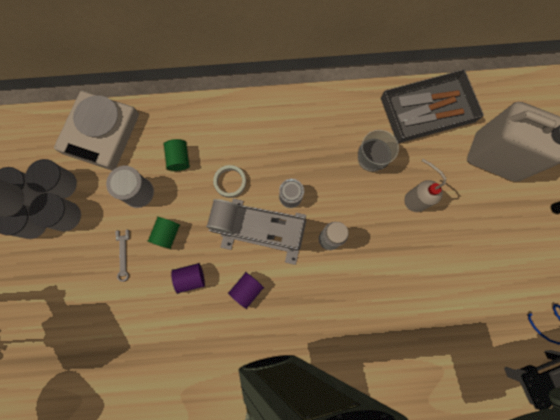

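```bash
python3 - <<'E'
import cv2,numpy as np
a=cv2.imread("pics/top0.png")[190:270,200:315]; b=cv2.imread("pics/side0.png")[165:265,232:342]
a=cv2.convertScaleAbs(a,alpha=1.3)
cv2.imwrite("pics/topc.png",cv2.resize(a,None,fx=6.5,fy=6.5,interpolation=cv2.INTER_CUBIC))
cv2.imwrite("pics/sidec.png",cv2.resize(b,None,fx=6,fy=6,interpolation=cv2.INTER_CUBIC))
E
```

```text
(no output)
```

View pics/topc.png

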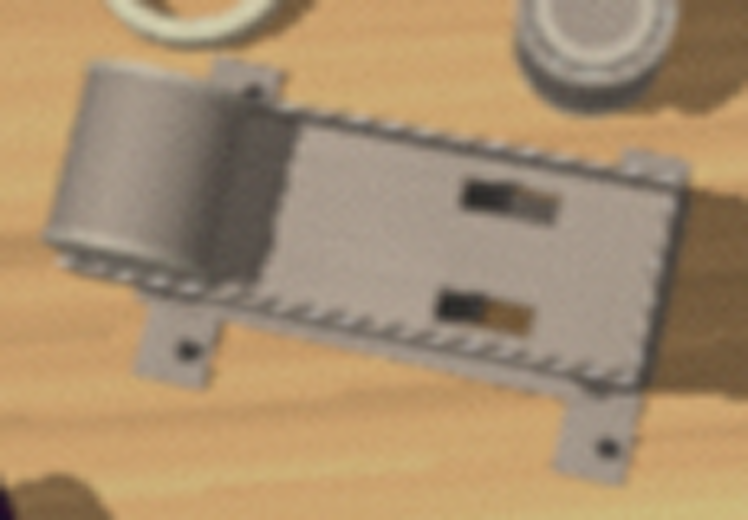

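View pics/sidec.png

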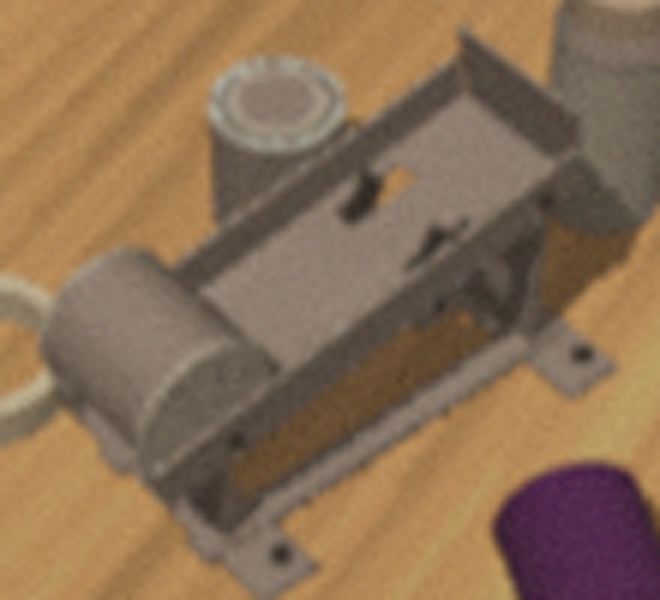

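```bash
cat > h.py <<'E'
from rig import manip
import numpy as np, cv2
from scipy.optimize import least_squares
from scipy.spatial.transform import Rotation as R
def lane(p):
    a=np.radians(10); yaw=p[3]
    M=R.from_euler('z',yaw).as_matrix()@R.from_euler('y',-a).as_matrix()
    return M,np.array(p[:3])
def proj(c,P):
    q=manip.camera_params(c);T=np.linalg.inv(q["T"]);X=np.atleast_2d(P)@T[:3,:3].T+T[:3,3]
    u=X@np.array(q["camera_matrix"]).T; return u[:,:2]/u[:,2:]
E
cat > fit.py <<'E'
from h import *
t=lambda u,v:np.array([200+(u+.5)/6.5-.5,190+(v+.5)/6.5-.5]); s=lambda u,v:np.array([232+(u+.5)/6-.5,165+(v+.5)/6-.5])
pts=[("top",(247,43,49),t(688,178)),("top",(247,-43,49),t(648,388)),
 ("side",(246,43,49),s(465,28)),("side",(246,-43,49),s(580,125)),("side",(246,40,0),s(465,92)),]
lines=[("top",(80,41.5,28),t(290,108)),("top",(200,41.5,28),t(600,168)),("top",(160,24,0),t(510,199)),("top",(160,-24,0),t(485,311)),
 ("top",(60,-41.5,28),t(200,285)),("side",(100,41.5,28),s(175,265)),("side",(30,-41.5,28),s(200,437)),("side",(150,-41.5,28),s(420,262))]
def f(p):
    M,o=lane(p);r=[]
    for c,q,u in pts: r+=list(proj(c,M@q+o)[0]-u)
    for c,q,u in lines:
        a,b=proj(c,[M@q+o,M@(np.array(q)+[20,0,0])+o]); d=(b-a)/np.linalg.norm(b-a); w=u-a; r.append(d[0]*w[1]-d[1]*w[0])
    r.append((p[2]-62)/4)
    return np.array(r)
s0=least_squares(f,[500,150,62,-1.8],loss="soft_l1"); p=s0.x
print(np.round(p[:3],1),np.degrees(p[3]),np.round(f(p),1))
np.save("p.npy",p); M,o=lane(p)
out=[]
for c,(x0,y0,w,h,k) in dict(top=(200,190,115,80,5),side=(232,165,110,100,4.5)).items():
    im=cv2.resize(cv2.imread(f"pics/{c}0.png")[y0:y0+h,x0:x0+w],None,fx=k,fy=k,interpolation=cv2.INTER_CUBIC)
    th=np.linspace(0,2*np.pi,60)
    L=[[(246,43,49),(246,-43,49)],[(0,40,28),(246,40,28)],[(0,-40,28),(246,-40,28)],[(0,40,0),(246,40,0),(246,-40,0),(0,-40,0),(0,40,0)]]
    L+=[np.c_[29+35*np.cos(th),0*th+e,35+35*np.sin(th)] for e in(-38,38)]
    L+=[[(174,e-6,14),(174,e+6,14),(157,e+6,0),(157,e-6,0)] for e in (-24,24)]
    for l in L:
        u=(proj(c,np.array(l,float)@M.T+o)-[x0,y0]+.5)*k
        cv2.polylines(im,[np.int32(u)],False,(0,0,255) ,1)
    out.append(im)
W=max(i.shape[1] for i in out)
H=max(i.shape[0] for i in out); W=sum(i.shape[1] for i in out)
cv2.imwrite("pics/ov.png",cv2.resize(np.hstack([cv2.copyMakeBorder(i,0,H-i.shape[0],0,0,0) for i in out]),None,fx=.74,fy=.74,interpolation=cv2.INTER_AREA))
E
python3 fit.py
```

```text
[569.8 141.9  57.4] -108.30298886064573 [-0.1 -1.  -1.4 -0.9 -0.5 -0.8  1.2 -1.   1.6  0.5  0.7  0.1 -0.6 -0.5
 -0.1  0.   0.1 -1.3 -1.2]
```

View pics/ov.png

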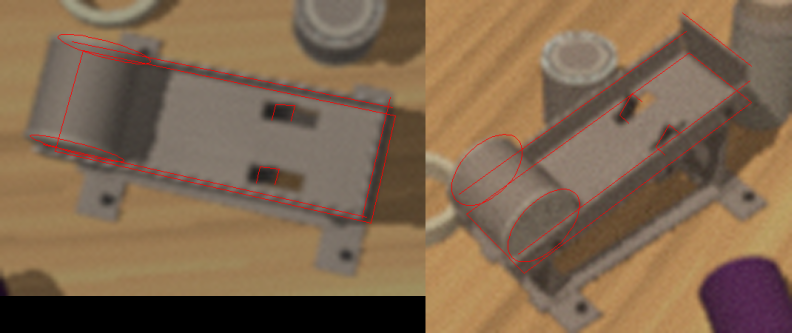

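>>> jog_arm([
  [[0, 0, -0.03, 0, 0, 0, -1], [0.039, -0.038, -0.01, 0, 0, 0, -1], [0.039, -0.038, -0.01, 0, 0, 0, -1], [0.039, -0.038, 0, 0, 0, 0, -1], [0.039, -0.038, 0, 0, 0, 0, -1], [0.039, -0.038, 0, 0, 0, 0, -1], [0.039, -0.038, 0, 0, 0, 0, -1], [0.039, -0.038, 0, 0, 0, 0, -1]],
], force=20)

```text
clock: 1.6
tcp_pos: [347.1, -222.2, 255.8]
tool_rot: [[0.963, 0.27, 0.001], [0.27, -0.963, -0.001], [0.001, 0.001, -1.0]]
contact_force: [0.3, -0.3, 0.1]
opening: 17.9
```

>>> jog_arm([
  [[0.039, -0.038, 0, 0, 0, 0, -1], [0.039, -0.038, 0, 0, 0, 0, -1], [0.039, -0.038, 0, 0, 0, 0, -1], [0.039, -0.038, 0, 0, 0, 0, -1], [0.039, -0.038, 0, 0, 0, 0, -1], [0.039, -0.038, 0, 0, 0, 0, -1], [0.039, -0.038, 0, 0, 0, 0, -1], [0.039, -0.038, 0, 0, 0, 0, -1]],
])

```text
clock: 2.6
tcp_pos: [565.3, 155.1, 255.6]
tool_rot: [[0.963, 0.271, 0.001], [0.271, -0.963, -0.0], [0.001, 0.0, -1.0]]
contact_force: [-0.1, -1.0, 0.3]
opening: 0.5
```

>>> jog_arm([
  [[0.039, -0.038, 0, 0, 0, 0, -1], [0, 0, 0, 0, 0, -10, -1], [0, 0, 0, 0, 0, -10, -1], [0, 0, 0, 0, 0, -10, -1], [0, 0, 0, 0, 0, -10, -1], [0, 0, 0, 0, 0, -10, -1], [0, 0, 0, 0, 0, -6, -1], [0, 0, 0, 0, 0, 0, -1]],
])

```text
clock: 3.6
tcp_pos: [591.8, 200.5, 255.4]
tool_rot: [[0.315, 0.949, -0.0], [0.949, -0.315, 0.0], [-0.0, -0.0, -1.0]]
contact_force: [-0.1, -0.2, -0.2]
opening: 0.8
```

```bash
cat > w.py <<'E'
import sys
from h import *
n=sys.argv[1]; M,o=lane(np.load("p.npy")); tx=float(sys.argv[2])
q=manip.camera_params("wrist"); im=manip.read_camera("wrist"); cv2.imwrite(f"pics/{n}_raw.png",im)
print(np.round(q["camera_matrix"],1).tolist(),np.round(q["T"],3).tolist())
T=np.linalg.inv(q["T"]);th=np.linspace(0,2*np.pi,60)
L=[[(246,43,49),(246,-43,49)],[(0,40,28),(246,40,28)],[(0,-40,28),(246,-40,28)],[(0,40,0),(246,40,0),(246,-40,0),(0,-40,0),(0,40,0)]]
L+=[np.c_[tx+35*np.cos(th),0*th+e,35+35*np.sin(th)] for e in(-38,38)]
L+=[[(174,e-6,14),(174,e+6,14),(157,e+6,0),(157,e-6,0)] for e in (-24,24)]
for l in L:
    X=(np.array(l,float)@M.T+o)@T[:3,:3].T+T[:3,3]; u=X@np.array(q["camera_matrix"]).T
    if (u[:,2]<20).any(): continue
    cv2.polylines(im,[np.int32(u[:,:2]/u[:,2:])],False,(0,0,255),1)
cv2.imwrite(f"pics/{n}.png",im); print(manip.read_state()["tcp_pos"])
E
python3 w.py w1 29
```

```text
[[335.6, 0.0, 279.5], [0.0, 335.6, 204.6], [0.0, 0.0, 1.0]] [[0.949, -0.302, -0.088, 617.54], [-0.315, -0.912, -0.262, 275.526], [-0.001, 0.277, -0.961, 435.628], [0.0, 0.0, 0.0, 1.0]]
[591.82389135 200.46131425 255.42288294]
```

View pics/w1.png

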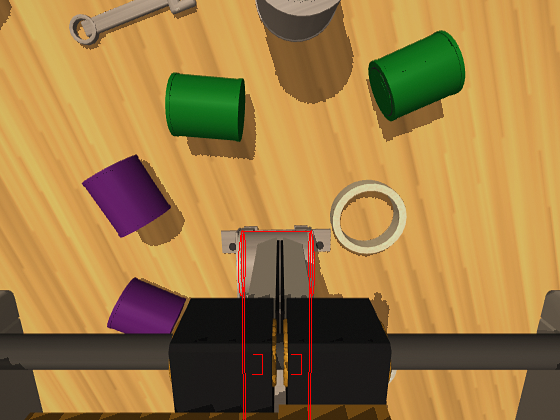

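```bash
python3 -c "
import cv2
im=[cv2.resize(cv2.imread('pics/'+n)[220:300,215:340],None,fx=6,fy=6,interpolation=cv2.INTER_NEAREST)[:,:] for n in ('w1_raw.png','w1.png')]
import numpy as np
cv2.imwrite('pics/w1c.png',cv2.resize(np.vstack([im[0][:270],im[1][:300]]),None,fx=1,fy=1))"
```

```text
(no output)
```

View pics/w1c.png

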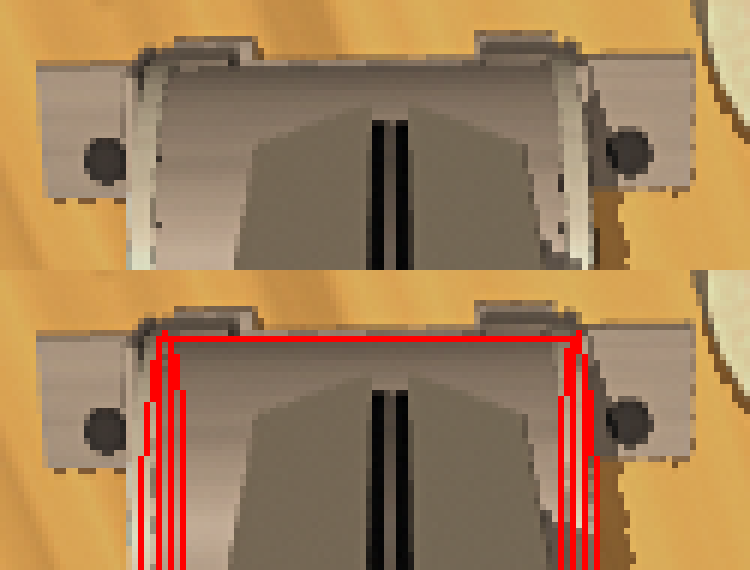

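>>> jog_arm([
  [[0, -0.002, 0.03, 0, 0, 0, -1], [0, -0.002, 0.04, 0, 0, 0, -1], [0, 0, 0.04, 0, 0, 0, -1], [0, 0, 0.03, 0, 0, 0, -1], [0, 0, 0.02, 0, 0, 0, -1], [-0.01, 0, 0.01, 0, 0, 0, -1], [-0.01, 0, 0, 0, 0, 0, -1], [0, 0, 0, 0, 0, 0, -1]],
])

```text
clock: 4.65
tcp_pos: [582.6, 181.9, 86.9]
tool_rot: [[0.316, 0.949, 0.002], [0.949, -0.316, 0.0], [0.001, 0.002, -1.0]]
contact_force: [-0.0, -0.6, 0.6]
opening: 0.4
```

>>> jog_arm([
  [[-0.005, 0, 0, 0, 0, 0, -1], [-0.004, 0, 0, 0, 0, 0, -1], [-0.003, 0, 0, 0, 0, 0, -1], [-0.002, 0, 0, 0, 0, 0, -1], [0, 0, 0, 0, 0, 0, -1]],
])

```text
clock: 5.28
tcp_pos: [577.3, 169.4, 85.4]
tool_rot: [[0.314, 0.949, -0.0], [0.949, -0.314, 0.0], [0.0, -0.0, -1.0]]
contact_force: [0.2, -0.2, 0.1]
opening: 0.7
```

```bash
cat > s.py <<'E'
import sys
from h import *
n=sys.argv[1]; s=manip.read_state(); print(s["clock"],s["tcp_pos"],s["contact_force"])
p=np.load("p.npy")
a=cv2.resize(manip.read_camera("side")[150:265,225:355],None,fx=3,fy=3,interpolation=cv2.INTER_CUBIC)
b=cv2.resize(manip.read_camera("top")[185:300,195:325],None,fx=3,fy=3,interpolation=cv2.INTER_CUBIC)
cv2.imwrite(f"pics/{n}.png",np.hstack([a,b]))
E
python3 s.py s1
```

```text
5.275 [577.27117415 169.40386879  85.41545725] [ 0.24759898 -0.18044502  0.0926573 ]
```

View pics/s1.png

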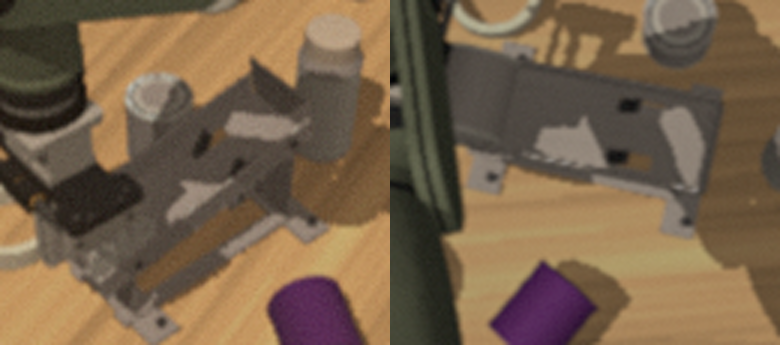

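>>> jog_arm([
  [[-0.002, 0, 0, 0, 0, 0, -1], [-0.002, 0, 0, 0, 0, 0, -1], [-0.002, 0, 0, 0, 0, 0, -1], [-0.002, 0, 0, 0, 0, 0, -1], [-0.002, 0, 0, 0, 0, 0, -1], [-0.002, 0, 0, 0, 0, 0, -1], [-0.003, 0, 0, 0, 0, 0, -1], [-0.003, 0, 0, 0, 0, 0, -1]],
])

```text
clock: 6.38
tcp_pos: [571.6, 152.2, 85.5]
tool_rot: [[0.314, 0.949, 0.0], [0.949, -0.314, -0.0], [-0.0, 0.0, -1.0]]
contact_force: [1.3, 1.8, 0.3]
opening: 0.2
```

>>> jog_arm([
  [[-0.004, 0, -0.0007, 0, 0, 0, -1], [-0.005, 0, -0.0009, 0, 0, 0, -1], [-0.005, 0, -0.0009, 0, 0, 0, -1], [-0.005, 0, -0.0009, 0, 0, 0, -1], [-0.005, 0, -0.0009, 0, 0, 0, -1], [-0.005, 0, -0.0009, 0, 0, 0, -1], [-0.005, 0, -0.0009, 0, 0, 0, -1], [-0.005, 0, -0.0009, 0, 0, 0, -1]],
])

```text
clock: 7.38
tcp_pos: [559.3, 115.0, 92.5]
tool_rot: [[0.314, 0.949, 0.0], [0.949, -0.314, 0.0], [0.0, 0.0, -1.0]]
contact_force: [0.7, 1.3, 0.9]
opening: 0.7
```

```bash
python3 s.py s2
```

```text
7.375 [559.32291919 115.02009044  92.5071414 ] [0.65569394 1.29207385 0.88447192]
```

View pics/s2.png

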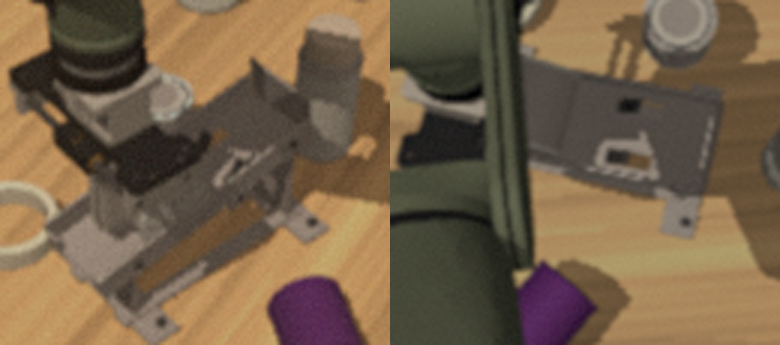

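>>> jog_arm([
  [[-0.005, 0, -0.0009, 0, 0, 0, -1], [-0.005, 0, -0.0009, 0, 0, 0, -1], [-0.005, 0, -0.0009, 0, 0, 0, -1], [-0.005, 0, -0.0009, 0, 0, 0, -1], [-0.005, 0, -0.0009, 0, 0, 0, -1], [-0.005, 0, -0.0009, 0, 0, 0, -1], [-0.005, 0, -0.0009, 0, 0, 0, -1], [-0.005, 0, -0.0009, 0, 0, 0, -1]],
])

```text
clock: 8.48
tcp_pos: [546.7, 77.0, 99.7]
tool_rot: [[0.314, 0.949, -0.0], [0.949, -0.314, -0.0], [-0.0, -0.0, -1.0]]
contact_force: [-0.0, 2.3, 0.8]
opening: 0.6
```

>>> jog_arm([
  [[-0.005, 0, -0.0009, 0, 0, 0, -1], [-0.005, 0, -0.0009, 0, 0, 0, -1], [-0.005, 0, -0.0009, 0, 0, 0, -1], [-0.005, 0, -0.0009, 0, 0, 0, -1], [-0.005, 0, -0.0009, 0, 0, 0, -1], [-0.005, 0, -0.0009, 0, 0, 0, -1], [-0.005, 0, -0.0009, 0, 0, 0, -1], [-0.005, 0, -0.0009, 0, 0, 0, -1]],
])

```text
clock: 9.48
tcp_pos: [534.2, 39.1, 106.9]
tool_rot: [[0.314, 0.949, -0.0], [0.949, -0.314, 0.0], [0.0, -0.0, -1.0]]
contact_force: [1.4, 1.4, 1.0]
opening: 0.4
```

>>> jog_arm([
  [[-0.005, 0, -0.0009, 0, 0, 0, -1], [-0.005, 0, -0.0009, 0, 0, 0, -1], [-0.005, 0, -0.0009, 0, 0, 0, -1], [-0.005, 0, -0.0009, 0, 0, 0, -1], [-0.005, 0, -0.0009, 0, 0, 0, -1], [-0.005, 0, -0.0009, 0, 0, 0, -1], [-0.003, 0, -0.0005, 0, 0, 0, -1]],
])

```text
clock: 10.35
tcp_pos: [523.7, 7.6, 112.7]
tool_rot: [[0.314, 0.949, -0.0], [0.949, -0.314, -0.0], [-0.0, -0.0, -1.0]]
contact_force: [1.1, 1.3, 0.4]
opening: 0.6
```

>>> jog_arm([
  [[-0.003, 0, -0.0005, 0, 0, 0, -1], [-0.002, 0, -0.0004, 0, 0, 0, -1], [-0.002, 0, -0.0004, 0, 0, 0, -1], [-0.002, 0, -0.0004, 0, 0, 0, -1]],
])

```text
clock: 10.85
tcp_pos: [521.1, -0.4, 114.5]
tool_rot: [[0.314, 0.949, 0.0], [0.949, -0.314, 0.0], [0.0, 0.0, -1.0]]
contact_force: [0.3, 2.0, 0.3]
opening: 0.2
```

>>> jog_arm([
  [[-0.002, 0, -0.0004, 0, 0, 0, -1], [-0.001, 0, -0.0002, 0, 0, 0, -1], [-0.001, 0, -0.0002, 0, 0, 0, -1], [0, 0, 0, 0, 0, 0, -1]],
])

```text
clock: 11.35
tcp_pos: [520.0, -3.0, 115.1]
tool_rot: [[0.314, 0.949, 0.001], [0.949, -0.314, 0.002], [0.003, -0.0, -1.0]]
contact_force: [1.5, 5.2, -0.2]
opening: 0.5
```

>>> jog_arm([
  [[-0.001, 0, -0.0002, 0, 0, 0, -1], [-0.001, 0, -0.0002, 0, 0, 0, -1], [0, 0, 0, 0, 0, 0, -1]],
])

```text
clock: 11.72
tcp_pos: [519.9, -3.1, 115.4]
tool_rot: [[0.314, 0.949, 0.002], [0.949, -0.314, 0.006], [0.006, -0.0, -1.0]]
contact_force: [3.4, 9.3, -1.6]
opening: 0.5
```

>>> jog_arm([
  [[-0.001, 0, -0.0002, 0, 0, 0, -1], [0, 0, 0, 0, 0, 0, -1]],
])

```text
clock: 11.98
tcp_pos: [519.9, -3.1, 115.6]
tool_rot: [[0.314, 0.949, 0.003], [0.949, -0.314, 0.008], [0.008, 0.0, -1.0]]
contact_force: [4.1, 12.5, -2.6]
opening: 0.4
```

>>> jog_arm([
  [[0.002, 0, 0.0004, 0, 0, 0, -1], [0.003, 0, 0.0005, 0, 0, 0, -1], [0.003, 0, 0.0005, 0, 0, 0, -1], [0.003, 0, 0.0005, 0, 0, 0, -1], [0.004, 0, 0.0007, 0, 0, 0, -1], [0.005, 0, 0.0009, 0, 0, 0, -1], [0.01, 0, 0.0015, 0, 0, 0, -1], [0.01, 0, 0, 0, 0, 0, -1]],
])

```text
clock: 12.98
tcp_pos: [531.6, 31.5, 110.7]
tool_rot: [[0.314, 0.949, -0.0], [0.949, -0.314, 0.0], [-0.0, -0.0, -1.0]]
contact_force: [-0.2, -0.0, 0.1]
opening: 0.5
```

>>> jog_arm([
  [[0.02, 0, -0.005, 0, 0, 0, -1], [0.03, 0, -0.02, 0, 0, 0, -1], [0.04, 0, -0.03, 0, 0, 0, -1], [0.05, 0, -0.03, 0, 0, 0, -1], [0.05, 0, -0.03, 0, 0, 0, -1], [0.05, 0, -0.02, 0, 0, 0, -1], [0.03, 0, 0, 0, 0, 0, -1], [0, 0, 0, 0, 0, 0, -1]],
])

```text
clock: 13.98
tcp_pos: [616.1, 290.5, 246.0]
tool_rot: [[0.31, 0.951, 0.0], [0.951, -0.31, 0.0], [0.001, 0.0, -1.0]]
contact_force: [0.6, 0.6, -0.1]
opening: 0.8
```

```bash
python3 s.py s3
```

```text
13.975 [616.07962297 290.49174885 245.9532282 ] [ 0.55857272  0.58440186 -0.06513406]
```

View pics/s3.png

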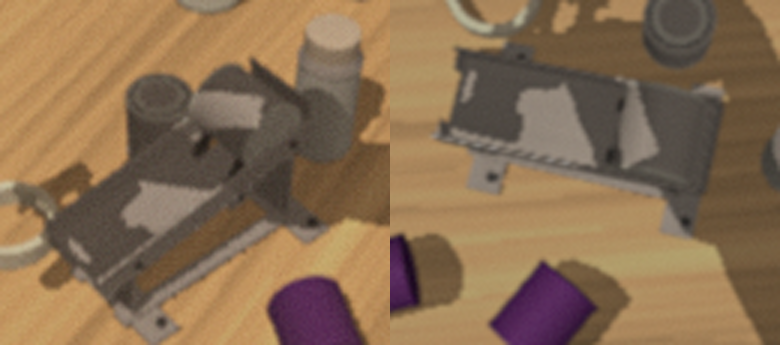

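```bash
python3 - <<'E'
from h import *
a=manip.read_camera("side")
d=cv2.imread("pics/s3.png")[:,:390]; b=cv2.resize(a[150:265,225:355],None,fx=3,fy=3,interpolation=cv2.INTER_CUBIC)
print("mean diff",np.abs(b.astype(int)-d).mean(), manip.read_state()["clock"])
print(manip.close_job())
E
```

```text
mean diff 2.6636070853462157 14.125
the job is handed in; nothing more can be done
None
```

I pushed the tin up the lane with the closed fingertips, over the catch and against the back stop. I then drew the finger away and handed the job in at about 14 s.

- **At the back stop:** the finger stopped moving while the contact force rose from about 2 N to about 13 N, so the tin was hard against the plate. The force stayed well under 40 N.
- **Disagreement on position:** my lane fit put the tin's centre at about 206 mm at that moment, against the expected 211 mm. The top camera had already shown my lane estimate about 3 mm too far uphill, and I took the stall as proof of contact with the stop. I did not measure the 207.5 mm mark itself.
- **After drawing away:** the side and top pictures show the tin lying square across the lane, uphill of both pawls, with a gap of very roughly 10 mm to the back stop. The pawls appear to be up, and nothing nearby in the picture looked moved. I judged this by eye and did not measure the tin's resting position, its angle or the catch angle.
- **At rest:** two side pictures taken about 0.15 s apart were the same apart from small differences I took to be noise. The arm was about 280 mm clear, with only noise on the force reading.

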